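# Tag the worn spring mount of the balance base

## Task

One of the three spring mounts on the aluminium balance base has gone soft. With closed fingertips press each of the three round grey pads well down, one after another, from left to right as you stand at the robot, feel which gives most easily, then push the red tag in front of that pad fully down. Push no other tag, pull nothing up, and leave the beaker, the dish and the spanner where they are.

Things in the scene. Friction and masses are not known exactly. Their poses are not given: they have to be found in the camera images.
- base: fixed aluminium plate, 130 x 290 mm, top 14 mm above the worktop; origin under its centre, on the worktop; y axis along the row of mounts to the robot's left, x axis away from the robot. Three mounts, in varying order, at y = +100, 0, -100 mm; in each the pad is at x = +30 mm and the tag at x = -35 mm (robot's side). Yaw varies between 18 degrees to the right and 7 to the left
- pad_a_top (a point): centre of the top face of this mount's round grey pad (52 mm across, 59 mm above the worktop when free); moves with the pad
- pad_a (a joint): how far this pad is pressed down, in m: 0 free, 0.015 bottomed. A lightly preloaded spring returns it. All three look alike; one spring is at least three times as soft as the other two: at 5 mm down the soft one pushes back with about 2 N, the sound ones with about 6 N
- tag_a_top (a point): centre of the top of this mount's red tag, a 20 x 26 mm plastic head on a stem in a black guide block, 66 mm above the worktop when up and 50 mm when fully down; 65 mm from its pad, on the robot's side; moves with the tag
- tag_a (a joint): how far this tag is pushed down, in m: 0 as found (up), 0.016 fully down, negative if pulled up. It slides with about 2.5 N of friction and stays where it is left. On the softest mount it goes the full 16 mm; on a sound mount a stop halts it at 8 mm, where it stays, and the run is lost
- pad_b_top (a point): centre of the top face of this mount's round grey pad (52 mm across, 59 mm above the worktop when free); moves with the pad
- pad_b (a joint): how far this pad is pressed down, in m: 0 free, 0.015 bottomed. A lightly preloaded spring returns it. All three look alike; one spring is at least three times as soft as the other two: at 5 mm down the soft one pushes back with about 2 N, the sound ones with about 6 N
- tag_b_top (a point): centre of the top of this mount's red tag, a 20 x 26 mm plastic head on a stem in a black guide block, 66 mm above the worktop when up and 50 mm when fully down; 65 mm from its pad, on the robot's side; moves with the tag
- tag_b (a joint): how far this tag is pushed down, in m: 0 as found (up), 0.016 fully down, negative if pulled up. It slides with about 2.5 N of friction and stays where it is left. On the softest mount it goes the full 16 mm; on a sound mount a stop halts it at 8 mm, where it stays, and the run is lost
- pad_c_top (a point): centre of the top face of this mount's round grey pad (52 mm across, 59 mm above the worktop when free); moves with the pad
- pad_c (a joint): how far this pad is pressed down, in m: 0 free, 0.015 bottomed. A lightly preloaded spring returns it. All three look alike; one spring is at least three times as soft as the other two: at 5 mm down the soft one pushes back with about 2 N, the sound ones with about 6 N
- tag_c_top (a point): centre of the top of this mount's red tag, a 20 x 26 mm plastic head on a stem in a black guide block, 66 mm above the worktop when up and 50 mm when fully down; 65 mm from its pad, on the robot's side; moves with the tag
- tag_c (a joint): how far this tag is pushed down, in m: 0 as found (up), 0.016 fully down, negative if pulled up. It slides with about 2.5 N of friction and stays where it is left. On the softest mount it goes the full 16 mm; on a sound mount a stop halts it at 8 mm, where it stays, and the run is lost
- beaker: small clear glass beaker, 55 mm across, 71 mm high, loose, standing behind the base; bystander; origin at the centre of its underside
- dish: clear petri dish, 60 mm across, 15 mm high, loose, behind the base; bystander; origin at the centre of its underside
- spanner: small steel spanner, 128 x 24 x 6 mm, lying loose behind the base; bystander; origin under its middle

How it is judged:
On the way, in this order (a step that is already met when the one before it is completed fails the run):
1. the left pad is pressed (1.5 mm or more) (((value of joint pad_a above 0.0015 m and y of pad_a_top in the frame of base above 0.05 m) or (value of joint pad_b above 0.0015 m and y of pad_b_top in the frame of base above 0.05 m) or (value of joint pad_c above 0.0015 m and y of pad_c_top in the frame of base above 0.05 m))), for 0.1 s.
2. then the middle pad is pressed (1.5 mm or more) (((value of joint pad_a above 0.0015 m and y of pad_a_top in the frame of base between -0.05 and 0.05 m) or (value of joint pad_b above 0.0015 m and y of pad_b_top in the frame of base between -0.05 and 0.05 m) or (value of joint pad_c above 0.0015 m and y of pad_c_top in the frame of base between -0.05 and 0.05 m))), for 0.1 s.
3. then the right pad is pressed (1.5 mm or more) (((value of joint pad_a above 0.0015 m and y of pad_a_top in the frame of base below -0.05 m) or (value of joint pad_b above 0.0015 m and y of pad_b_top in the frame of base below -0.05 m) or (value of joint pad_c above 0.0015 m and y of pad_c_top in the frame of base below -0.05 m))), for 0.1 s.
4. then a tag is pushed fully down (only the softest mount's tag goes that far) (value of joint any of tag_a, tag_b, tag_c above 0.013 m), for 0.1 s.
At the end, for the whole second after the job is handed in: the tag of the softest mount is at least 13 of its 16 mm down (the other two tags cannot go that far), the other two tags are still up (within 4 mm) and all three pads are free again (((value of joint tag_a above 0.013 m and value of joint each of tag_b, tag_c below 0.004 m) or (value of joint tag_b above 0.013 m and value of joint each of tag_a, tag_c below 0.004 m) or (value of joint tag_c above 0.013 m and value of joint each of tag_a, tag_b below 0.004 m)) and value of joint each of pad_a, pad_b, pad_c below 0.002 m); the robot touches nothing.
It fails at once if more than one tag is pushed (by more than 5 mm) (value of joint each of tag_a, tag_b above 0.005 m or value of joint each of tag_a, tag_c above 0.005 m or value of joint each of tag_b, tag_c above 0.005 m).
It fails at once if a tag is pulled up by more than 4 mm (value of joint any of tag_a, tag_b, tag_c below -0.004 m).
It fails at once if the beaker, the dish or the spanner is moved by more than 20 mm, lifted or tipped (distance of any of beaker, dish, spanner from where it was at the start of the episode above 0.02 m or angle between beaker's own z axis and vertical above 0.3 rad).
It also fails if it takes over 51 s, if anything falls off the work surface, if the arm or the gripper's body presses on something with over 40 N, if the wrist force passes 120 N, or if a joint passes its speed limit or range.

## Robot

A 7-joint arm with a two-finger parallel gripper is mounted at the origin on a cart in front of the work surface, level with it; the furniture and walls round the work are solid. World frame = base frame: x ahead of the robot, y to its left, z up, the work surface at z = 0. Lengths are in m, angles in rad, forces in N, time in s.
With the tool pointing down it reaches from about 0.4 to 0.875 m from the base axis. Payload 6.5 kg.
Tool frame: the origin (TCP) lies midway between the tips of the shut fingers; the grasp point (between the pads) lies 19 mm behind it (r.hold_point_z is the distance from the TCP to the grasp point, in m); z points along the fingers, y is the line along which they close (so a half turn about z gives the same grasp; the last joint's range is limited). The gripper opens to 88 mm and grips with 3 to 60 N. Pads are 18 mm wide; open, the fingers measure 123 mm over their backs; the gripper's body (75 mm by 187 mm) begins 45 mm behind the grasp point.
Start: joints at [-1.203, 0.536, -0.004, 1.538, 0.003, 1.067, -0.071], TCP at [0.273, 0.59, 0.212] pointing down, gripper open.
Joint ranges: [-2.7, 2.7], [-0.37, 2.16], [-1.27, 1.26], [0.24, 2.4], [-1.31, 4.45], [0.19, 1.91], [-2.76, 2.76]. Speed limits (rad/s): [2.39, 2.39, 3.14, 3.14, 3.14, 3.14, 3.14].

## Interface

Orientations are given as a unit quaternion [x, y, z, w].
In Python, from station import r gives the robot as it stands.
- The arm moves only by the shell command python3 -m creep 'ROWS' [OPENING] [FORCE]. ROWS is a JSON object of lists of equal length, an entry for each row: "offset": the shift along the tool's x, y, z in units of 30 mm (1.0 is 30 mm), a list of three; "turn": the turn about the tool's z in units of 6 degrees (1.0 is 6 degrees). A call has 1 to 12 rows; each row shifts and turns the commanded pose from where the row before left it, along the tool's axes as they then stand; what a row does not reach is not made up. A row lasts 1/12 s, in which the tool goes at most 41.7 mm and 7.16 degrees, less where a joint would pass 70% of its speed; a pose out of reach is approached as far as the arm can. A call is refused whole if a number of a shift passes 1 or a number of a turn 1, either way. A call with a gripper value outside its range is refused whole. OPENING is the opening in per cent of the stroke, from 0 (shut) to 100 (fully open), set as the call begins (- or left out, the last holds). The fingers move at their own pace and stop on an object; FORCE is the grip in N (left out, the last holds). Time passes only in rows, so rows that do not move let the fingers close. It gives the time, the measured TCP pose, the force, the opening and the grip force at its end, in the units of the state.
- r.get_obs(): the state, without advancing time (a new reading comes with each control period).
- r.get_image(name): name is "scene" or "side" or "wrist"; returns a dict with "image" (420x560x3 uint8, red, green, blue), "z_map" (420x560 float32, m along the optical axis (not along the pixel's ray), 0 where there is no reading), "mtx" (3x3 intrinsics, pixels), "dist_coeffs" ([k1, k2, p1, p2, k3] as OpenCV has them; the pictures are not rectified), "extrinsics" (4x4, takes a point from world to camera coordinates); the wrist camera has in their place "tool_from_camera" (4x4, takes a point from camera to tool coordinates, whose origin is the TCP and whose axes are the flange's). Camera axes: x right, y up, looking along -z (the intrinsics and any distortion apply to the point x, -y, -z); pixel columns grow to the right and rows downward; lengths in m; the calibration is good to about 2 mm. A picture is of the moment at which its call begins: read the wrist's pose just before it.
- r.finish_job(): hands the job in; it is judged then, once.
Trained networks look in a picture, given as the dict that the camera call returned (one of the last four; its "shot" number tells which), for a name from the list of things; names that differ only in an ending like _2 or _b are one class to them, and where a whole thing is asked for, a point or a joint stands for the part that bears it (a point fixed in the world has none). Each returns a list of dicts, best first, with "p" (0 to 1); they miss things now and then, are a little off and sometimes report something else, mostly with a low value. They report only what shows in the picture. A call takes as long as a camera call.
- r.spot_in(label, picture): "bbox" ([left, top, width, height] in pixels, round what is visible of it).
- r.cut_out(label, picture): "pixels" (420x560 bool, what is visible of it) and "bbox" ([left, top, width, height] in pixels, round what is visible of it).
- r.mark_of(label, picture): "uv" ([column, row] in pixels: a listed point, or the origin of a listed thing).
The state is a dict: "clock": time; "q": joint angles; "qd": joint speeds; "tau": joint torques, N m; "eef_pos": TCP position; "ee_rot": TCP orientation; "contact_force": force on the tool from outside, world axes, zero at the start; "ft_torque": the same for the moment, N m; "opening": finger opening in m; "grip_force": force on a finger pad.
Only numpy, scipy, OpenCV 4.12 (cv2) and the standard library are available. Lean on these libraries where they do the work, as an engineer would, in place of code of your own. Each camera call takes 0.05 s, during which the arm holds its last target. There are 200 camera calls.

## Working session

There is one attempt and no reset: what is moved stays moved. The work goes in short steps, Python scripts to look and compute and a shell command to move; the robot and the scene stay as the last step left them, time stands still between calls to the robot, and variables do not carry over. Pictures are saved under pics/ and viewed, at most 10 in all, crops included, and the job is handed in when it is done.

```bash
mkdir -p pics; ls
cat > h.py <<'E'
import numpy as np, cv2
from station import r
from scipy.spatial.transform import Rotation as R
def world(p,uv,obs=None):
    u,v=np.round(uv).astype(int)
    z=p["z_map"][max(v-1,0):v+2,max(u-1,0):u+2]; z=np.median(z[z>0]) if (z>0).any() else np.nan
    n=cv2.undistortPoints(np.array([[uv]],float),np.array(p["mtx"]),np.array(p["dist_coeffs"]))[0,0]
    c=np.array([n[0]*z,-n[1]*z,-z,1])
    if "extrinsics" in p: return (np.linalg.inv(p["extrinsics"])@c)[:3]
    t=(np.array(p["tool_from_camera"])@c)[:3]
    return R.from_quat(obs["ee_rot"]).apply(t)+obs["eef_pos"]
E
python3 - <<'E'
from h import *
np.set_printoptions(precision=4,suppress=True)
o=r.get_obs();print(o["clock"],o["eef_pos"],R.from_quat(o["ee_rot"]).as_matrix(),o["contact_force"])
for n in("scene","side"):
    p=r.get_image(n);cv2.imwrite(f"pics/{n}0.png",p["image"][:,:,::-1])
    for l in("pad_a_top","tag_a_top","base","beaker","dish","spanner"):
        for d in r.mark_of(l,p)[:4]:print(n,l,round(d["p"],2),np.round(d["uv"]),world(p,d["uv"]))
E
```

```text
pics
0.0 [0.273  0.5892 0.2109] [[-0.9074  0.4202 -0.0005]
 [ 0.4202  0.9074 -0.0016]
 [-0.0002 -0.0016 -1.    ]] [-0.5614 -0.5616 -0.4963]
scene pad_a_top 0.64 [265. 238.] [0.5587 0.122  0.0588]
scene pad_a_top 0.45 [303. 274.] [0.5679 0.0255 0.0579]
scene tag_a_top 0.74 [198. 219.] [0.4821 0.2207 0.0666]
scene tag_a_top 0.64 [233. 252.] [0.4947 0.1231 0.0659]
scene base 0.68 [250. 266.] [0.5197 0.1146 0.0134]
scene beaker 0.69 [345. 214.] [0.7262 0.1033 0.0264]
scene dish 0.86 [321. 248.] [0.6535 0.0812 0.0012]
scene dish 0.34 [264. 298.] [0.4899 0.0191 0.0663]
scene spanner 0.89 [294. 184.] [0.7059 0.241  0.0042]
scene spanner 0.56 [234. 204.] [0.5558 0.2206 0.0599]
side pad_a_top 0.94 [273. 222.] [0.5532 0.1203 0.0586]
side tag_a_top 0.47 [231. 228.] [0.486  0.1256 0.0658]
side base 0.91 [257. 255.] [0.519  0.1054 0.016 ]
side beaker 0.97 [369. 219.] [0.7303 0.1066 0.02  ]
side dish 0.64 [340. 243.] [0.6619 0.0878 0.0034]
side spanner 0.54 [319. 185.] [ 0.7226  0.2674 -0.0015]
```

View pics/scene0.png

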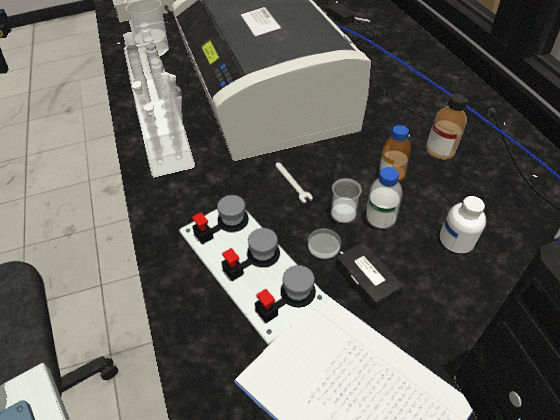

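View pics/side0.png

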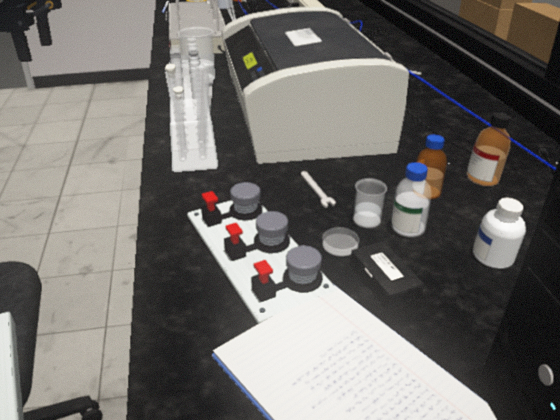

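The scene view shows three pads at about (231,204), (263,238) and (298,278), with red tags at (200,219), (232,255) and (265,297). The side view agrees. The spanner, dish and beaker are behind the base, and the large machine is beyond it on the left.

```bash
cat > cloud.py <<'E'
from h import *
def cloud(p,o=None):
    H,W=p["z_map"].shape; vv,uu=np.mgrid[:H,:W]
    n=cv2.undistortPoints(np.stack([uu,vv],-1).reshape(-1,1,2).astype(float),np.array(p["mtx"]),np.array(p["dist_coeffs"]))[:,0]
    z=p["z_map"].ravel(); c=np.stack([n[:,0]*z,-n[:,1]*z,-z,np.ones_like(z)])
    if "extrinsics" in p: w=(np.linalg.inv(p["extrinsics"])@c)[:3].T
    else: w=R.from_quat(o["ee_rot"]).apply((np.array(p["tool_from_camera"])@c)[:3].T)+o["eef_pos"]
    w[z<=0]=np.nan
    return w.reshape(H,W,3)
def fit(p,o=None,box=((.40,.66),(-.07,.3))):
    w=cloud(p,o); im=p["image"].astype(int)
    red=(im[...,0]>120)&(im[...,1]<70)&(im[...,2]<70)
    inb=(w[...,0]>box[0][0])&(w[...,0]<box[0][1])&(w[...,1]>box[1][0])&(w[...,1]<box[1][1])
    out={}
    for nm,m in(("tag",red&inb&(w[...,2]>.061)&(w[...,2]<.072)),("pad",~red&inb&(w[...,2]>.055)&(w[...,2]<.063))):
        k,lab,st,_=cv2.connectedComponentsWithStats(cv2.morphologyEx(m.astype(np.uint8),cv2.MORPH_OPEN,np.ones((2,2),np.uint8)))
        out[nm]=[]
        for i in range(1,k):
            if st[i,4]>25:
                q=w[lab==i]; out[nm].append((st[i,4],(np.percentile(q,3,0)+np.percentile(q,97,0))/2,np.ptp(q,0)))
    return out
E
python3 - <<'E'
from cloud import *
np.set_printoptions(precision=4,suppress=True)
for n in("scene","side"):
    p=r.get_image(n)
    for k,v in fit(p).items():
        for x in v:print(n,k,*x)
    w=cloud(p).reshape(-1,3)
    # height grid
    if n=="scene":
        for x in np.arange(.3,.9,.05):
            print(round(x,2),[ (round(float(np.nanpercentile(w[m,2],95)),2) if (m:=(abs(w[:,0]-x)<.025)&(abs(w[:,1]-y)<.025)).sum()>3 else None) for y in np.arange(-.1,.75,.05)])
E
```

```text
scene tag 120 [0.485  0.2181 0.0639] [0.0194 0.0239 0.0104]
scene tag 144 [0.4886 0.1189 0.0543] [0.0352 0.0351 0.057 ]
scene tag 175 [0.4927 0.019  0.0545] [0.0358 0.0252 0.0559]
scene pad 461 [nan nan nan] [nan nan nan]
scene pad 563 [0.5528 0.1212 0.0567] [0.0755 0.0582 0.0632]
scene pad 665 [nan nan nan] [nan nan nan]
0.3 [None, 0.0, 0.0, 0.0, 0.0, None, None, None, None, -0.8, -0.79, -0.79, -0.79, -0.8, 0.32, 0.28, -0.8]
0.35 [0.0, 0.0, 0.0, 0.0, 0.0, 0.0, 0.0, 0.0, 0.0, None, None, None, None, -0.79, 0.32, 0.34, -0.79]
0.4 [0.02, 0.02, 0.0, 0.0, 0.0, 0.0, 0.0, 0.0, 0.0, 0.0, 0.0, 0.0, 0.0, None, None, None, None]
0.45 [0.02, 0.02, 0.02, 0.02, 0.02, 0.01, 0.03, 0.02, 0.0, 0.0, 0.0, 0.0, 0.0, 0.0, 0.0, 0.0, None]
0.5 [0.02, 0.02, 0.07, 0.07, 0.07, 0.07, 0.07, 0.07, 0.0, 0.0, 0.17, 0.21, 0.11, 0.1, 0.0, 0.0, 0.0]
0.55 [0.02, 0.02, 0.06, 0.06, 0.06, 0.06, 0.06, 0.06, 0.0, 0.0, 0.18, 0.21, 0.19, 0.15, 0.16, 0.16, 0.16]
0.6 [0.02, 0.02, 0.02, 0.06, 0.02, 0.0, 0.01, 0.0, 0.0, 0.17, 0.17, 0.0, 0.0, 0.17, 0.17, 0.17, 0.17]
0.65 [0.0, 0.03, 0.03, 0.03, 0.01, 0.0, 0.0, 0.0, 0.0, 0.19, 0.19, 0.17, 0.16, 0.16, 0.07, 0.0, 0.16]
0.7 [0.0, 0.03, 0.03, 0.03, 0.06, 0.06, 0.01, 0.01, 0.01, 0.21, 0.2, 0.2, 0.2, 0.18, 0.17, 0.17, 0.16]
0.75 [0.0, 0.0, 0.0, 0.09, 0.09, 0.07, 0.0, 0.0, 0.21, 0.21, 0.21, 0.21, 0.21, 0.21, 0.2, 0.2, 0.19]
0.8 [0.0, 0.0, 0.0, 0.12, 0.12, 0.0, 0.0, 0.0, 0.21, 0.22, 0.21, 0.21, 0.22, 0.21, 0.21, 0.21, 0.21]
0.85 [0.07, 0.1, 0.0, 0.0, 0.0, 0.08, 0.0, 0.0, 0.22, 0.22, 0.22, 0.22, 0.22, 0.22, 0.21, 0.21, None]
0.9 [0.07, 0.11, 0.0, 0.0, 0.03, 0.12, 0.0, 0.0, 0.21, 0.21, 0.21, 0.22, 0.22, 0.22, 0.21, None, None]
side tag 125 [0.4857 0.2215 0.0626] [0.0508 0.103  0.0688]
side tag 127 [0.4885 0.1205 0.0634] [0.0186 0.0215 0.0133]
side tag 164 [nan nan nan] [nan nan nan]
side pad 408 [nan nan nan] [nan nan nan]
side pad 519 [nan nan nan] [nan nan nan]
side pad 683 [nan nan nan] [nan nan nan]
```

```bash
python3 -m creep '{"offset":[[-0.6,-0.7,-0.1],[-0.6,-0.7,-0.1],[-0.6,-0.7,-0.1],[-0.6,-0.7,-0.1],[-0.6,-0.7,-0.1],[-0.6,-0.7,-0.1],[-0.6,-0.7,-0.1],[-0.6,-0.7,-0.1],[-0.6,-0.7,-0.1],[-0.6,-0.7,-0.1],[-0.6,-0.7,-0.1],[-0.6,-0.7,-0.1]],"turn":[0,0,0,0,0,0,0,0,0,0,0,0]}' 0 20
python3 -m creep '{"offset":[[0,0,0],[0,0,0],[0,0,0],[0,0,0],[0,0,0],[0,0,0],[0,0,0],[0,0,0],[0,0,0],[0,0,0],[0,0,0],[0,0,0]],"turn":[0.9,0.9,0.9,0.9,0.9,0.9,0.9,0.9,0.9,0.9,0.9,0]}'
python3 -c "
from h import *
o=r.get_obs();print(R.from_quat(o['ee_rot']).as_matrix().round(3),o['eef_pos'],o['q'])"
```

```text
clock: 1.8
eef_pos: [0.3635, 0.2691, 0.2481]
ee_rot: [0.215, 0.977, 0.0, 0.0]
contact_force: [0.5, -0.3, 0.3]
opening: 0.0103
grip_force: 0.0
clock: 2.8
eef_pos: [0.3633, 0.2704, 0.2479]
ee_rot: [0.672, 0.741, 0.0, 0.0]
contact_force: [-0.5, -0.8, -0.4]
opening: 0.0001
grip_force: 0.0
[[-0.097  0.995  0.   ]
 [ 0.995  0.097  0.   ]
 [ 0.     0.    -1.   ]] [0.36334466 0.27040622 0.24787943] [-0.9209739   0.14960979  0.20187834  2.00570617 -0.03575058  0.98917487
 -0.60459642]
```

```bash
python3 -m creep '{"offset":[[-0.22,0.6,0],[-0.22,0.6,0],[-0.22,0.6,0.4],[-0.22,0.6,0.4],[-0.22,0.6,0.4],[-0.22,0.6,0.4],[-0.22,0.6,0.4],[-0.22,0.6,0.4],[-0.22,0.6,0.4],[-0.22,0.6,0.4],[0,0,0],[0,0,0]],"turn":[0,0,0,0,0,0,0,0,0,0,0,0]}'
python3 - <<'E'
from cloud import *
np.set_printoptions(precision=4,suppress=True)
o=r.get_obs();p=r.get_image("wrist");cv2.imwrite("pics/w1.png",p["image"][:,:,::-1])
print(o["eef_pos"],o["contact_force"])
for l in("pad_a_top","tag_a_top"):
    for d in r.mark_of(l,p)[:3]:print(l,round(d["p"],2),np.round(d["uv"]),world(p,d["uv"],o))
p=r.get_image("side")
for l in("pad_a_top","tag_a_top"):
    for d in r.mark_of(l,p)[:3]:print(l,round(d["p"],2),np.round(d["uv"]),world(p,d["uv"]))
E
```

```text
clock: 3.8
eef_pos: [0.5489, 0.222, 0.151]
ee_rot: [0.67, 0.742, -0.001, -0.0]
contact_force: [-0.2, -0.8, -0.1]
opening: 0.0004
grip_force: 0.0
[0.5489 0.222  0.151 ] [-0.1737 -0.8199 -0.1244]
pad_a_top 0.63 [273. 222.] [0.5538 0.1197 0.0594]
tag_a_top 0.5 [234. 230.] [0.4874 0.118  0.0656]
```

View pics/w1.png

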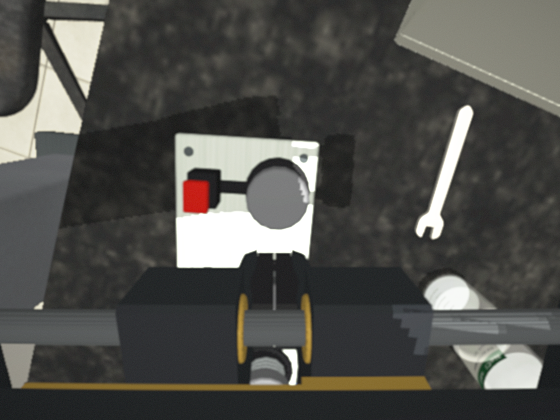

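The wrist view shows the left pad's top centred at about (278,195) and its red tag at (196,197), with the shut fingers at (275,265). The beaker, at (450,295), and the spanner are well to the right.

Run:
```python
from cloud import *
np.set_printoptions(precision=4,suppress=True)
o=r.get_obs();p=r.get_image("wrist")
for uv in((278,197),(196,197),(278,176),(278,220),(252,197),(304,197)):print(uv,world(p,uv,o))
w=cloud(p,o);m=(w[...,2]>.055)&(w[...,2]<.0625)&(w[...,1]>.15)&(w[...,0]>.5)
q=w[m];print(m.sum(),np.percentile(q,2,0),np.percentile(q,98,0))
```

```text
(278, 197) [0.5511 0.2301 0.0577]
(196, 197) [0.4868 0.2252 0.0648]
(278, 176) [0.5493 0.2471 0.0579]
(278, 220) [0.5531 0.211  0.0582]
(252, 197) [0.5303 0.2281 0.0584]
(304, 197) [0.5719 0.2324 0.0583]
3767 [0.5281 0.2016 0.0555] [0.7433 0.3573 0.0617]
```

```bash
python3 -m creep '{"offset":[[0.1,0,0.5],[0,0,0.5],[0,0,0.5],[0,0,0.5],[0,0,0.5],[0,0,0.4],[0,0,0],[0,0,0]],"turn":[0,0,0,0,0,0,0,0]}'
python3 -m creep '{"offset":[[0,0,0.1],[0,0,0.1],[0,0,0.1],[0,0,0.1],[0,0,0],[0,0,0],[0,0,0],[0,0,0]],"turn":[0,0,0,0,0,0,0,0]}'
python3 -c "
from h import *
print(r.get_obs()['contact_force'],r.get_obs()['eef_pos'])"
```

```text
clock: 4.82
eef_pos: [0.5483, 0.2257, 0.0646]
ee_rot: [0.671, 0.742, -0.0, -0.0]
contact_force: [0.3, -0.3, -0.0]
opening: 0.0003
grip_force: 0.0
clock: 5.48
eef_pos: [0.5488, 0.2257, 0.0529]
ee_rot: [0.671, 0.742, 0.0, 0.0]
contact_force: [-0.2, -0.6, 0.7]
opening: 0.0003
grip_force: 0.0
[-0.23609939 -0.62165275  0.71443182] [0.54884101 0.2257299  0.05287816]
```

```bash
python3 -m creep '{"offset":[[0,0,0.1],[0,0,0.05],[0,0,0],[0,0,0],[0,0,0]],"turn":[0,0,0,0,0]}'
python3 - <<'E'
from h import *
o=r.get_obs();print(o['contact_force'],o['eef_pos'])
p=r.get_image("side");cv2.imwrite("pics/s2.png",cv2.resize(p["image"][130:300,180:380,::-1],None,fx=3,fy=3))
E
```

```text
clock: 5.9
eef_pos: [0.5487, 0.2257, 0.0482]
ee_rot: [0.671, 0.742, -0.0, 0.0]
contact_force: [-0.4, 0.0, -0.2]
opening: 0.0005
grip_force: 0.0
[-0.38697195  0.0103414  -0.16053527] [0.54870307 0.22566213 0.04820245]
```

View pics/s2.png

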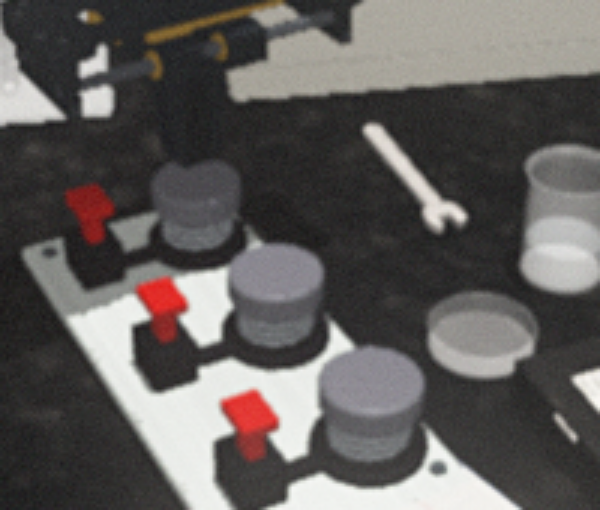

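The enlarged side view shows the fingers at the rear of the left pad, around (195,165), with the pad in shadow. It isn't clear they are touching it, so I'll check depth.

Run:
```python
from cloud import *
np.set_printoptions(precision=3,suppress=True,linewidth=200)
p=r.get_image("side");w=cloud(p)
u=180+195//3
for v in range(130+140//3,130+225//3,1):print(v,w[v,u],p["image"][v,u],w[v,u-10],w[v,u+10])
print(r.get_obs()["contact_force"])
p=r.get_image("scene");cv2.imwrite("pics/c2.png",cv2.resize(p["image"][150:330,160:360,::-1],None,fx=3,fy=3,interpolation=2))
```

```text
176 [0.548 0.219 0.091] [32 33 34] [0.532 0.224 0.093] [0.622 0.352 0.   ]
177 [0.549 0.22  0.089] [25 28 23] [0.533 0.225 0.09 ] [0.621 0.348 0.   ]
178 [0.547 0.216 0.089] [40 40 40] [0.532 0.225 0.088] [0.619 0.344 0.   ]
179 [0.546 0.214 0.088] [30 30 30] [0.533 0.228 0.084] [0.617 0.34  0.   ]
180 [0.548 0.218 0.084] [40 35 40] [0.533 0.226 0.083] [0.615 0.335 0.001]
181 [0.547 0.217 0.082] [38 40 39] [0.533 0.226 0.081] [ 0.616  0.337 -0.002]
182 [0.547 0.218 0.08 ] [38 34 34] [0.576 0.344 0.002] [0.612 0.329 0.001]
183 [0.547 0.216 0.079] [34 31 33] [ 0.576  0.344 -0.   ] [ 0.612  0.329 -0.001]
184 [0.547 0.216 0.077] [44 45 43] [0.574 0.338 0.001] [0.61  0.323 0.   ]
185 [0.555 0.238 0.061] [65 65 66] [0.54  0.248 0.059] [0.572 0.232 0.06 ]
186 [0.554 0.236 0.06 ] [79 77 85] [0.539 0.245 0.059] [0.571 0.231 0.058]
187 [0.555 0.238 0.057] [78 77 82] [0.538 0.242 0.059] [0.569 0.227 0.059]
188 [0.552 0.231 0.059] [73 76 77] [0.537 0.239 0.059] [0.568 0.224 0.059]
189 [0.551 0.229 0.059] [72 69 74] [0.536 0.237 0.058] [0.567 0.222 0.058]
190 [0.549 0.224 0.06 ] [74 73 77] [0.534
[... 406 characters left out ...]
8]
196 [0.543 0.209 0.059] [81 76 83] [0.528 0.217 0.058] [0.56  0.205 0.056]
197 [0.542 0.206 0.058] [86 81 87] [0.527 0.215 0.057] [0.56  0.205 0.054]
198 [0.54  0.203 0.059] [92 88 94] [0.528 0.217 0.053] [0.559 0.203 0.054]
199 [0.541 0.204 0.056] [91 91 90] [0.527 0.216 0.053] [0.558 0.201 0.052]
200 [0.541 0.203 0.054] [85 87 90] [0.527 0.214 0.052] [0.559 0.204 0.049]
201 [0.54  0.201 0.054] [83 81 85] [0.526 0.213 0.051] [0.559 0.204 0.046]
202 [0.541 0.204 0.05 ] [78 79 82] [0.526 0.214 0.048] [0.558 0.203 0.046]
203 [0.541 0.204 0.047] [87 88 88] [0.526 0.214 0.046] [0.562 0.211 0.037]
204 [0.54  0.203 0.047] [77 75 77] [0.53  0.224 0.036] [0.561 0.21  0.036]
[-0.301 -0.938  0.777]
```

View pics/c2.png

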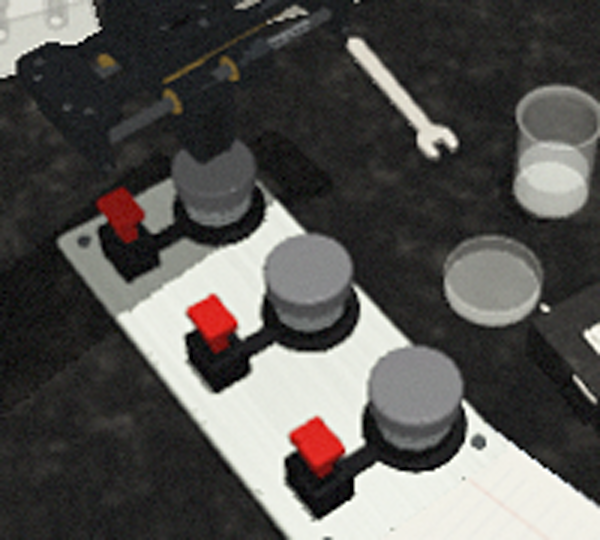

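The fingertips are really about 17 mm above the pad: the side depth shows their lower edge at z ≈ 0.076 and the pad still free at 0.059. There has been no contact, so I'll go on down by feel.

```bash
python3 -m creep '{"offset":[[0,0,0.2],[0,0,0.2],[0,0,0],[0,0,0]],"turn":[0,0,0,0]}'|grep -E "pos|force"
python3 -m creep '{"offset":[[0,0,0.1],[0,0,0],[0,0,0]],"turn":[0,0,0]}'|grep -E "pos|force"
python3 -m creep '{"offset":[[0,0,0.1],[0,0,0],[0,0,0]],"turn":[0,0,0]}'|grep -E "pos|force"
```

```text
eef_pos: [0.5481, 0.2254, 0.0355]
contact_force: [0.4, -0.2, 0.0]
grip_force: 0.0
eef_pos: [0.5487, 0.2257, 0.0331]
contact_force: [0.4, 0.3, -0.7]
grip_force: 0.0
eef_pos: [0.549, 0.2258, 0.0305]
contact_force: [-0.1, -0.6, 3.1]
grip_force: 1.7
```

```bash
for i in 1; do python3 -m creep '{"offset":[[0,0,0.1],[0,0,0],[0,0,0]],"turn":[0,0,0]}'|grep -E "pos|force"
python3 -m creep '{"offset":[[0,0,0.1],[0,0,0],[0,0,0],[0,0,0]],"turn":[0,0,0,0]}'|grep -E "pos|force"; done
python3 - <<'E'
from cloud import *
np.set_printoptions(precision=3,suppress=True)
for i in range(3):
    p=r.get_image("side");print(r.get_obs()["contact_force"],r.get_obs()["eef_pos"])
w=cloud(p)
for u in(235,255):print(w[188:194,u])
E
```

```text
eef_pos: [0.5491, 0.2258, 0.0275]
contact_force: [-0.8, -0.9, 5.5]
grip_force: 3.0
eef_pos: [0.5491, 0.2259, 0.0248]
contact_force: [-1.4, -0.9, 8.4]
grip_force: 4.2
[-1.157 -0.6    8.847] [0.549 0.226 0.025]
[-1.18  -0.067  7.96 ] [0.549 0.226 0.025]
[-2.556 -0.531  7.823] [0.549 0.226 0.025]
[[0.533 0.229 0.066]
 [0.532 0.227 0.065]
 [0.533 0.228 0.062]
 [0.533 0.229 0.06 ]
 [0.533 0.228 0.058]
 [0.536 0.238 0.05 ]]
[[0.604 0.309 0.   ]
 [0.571 0.232 0.052]
 [0.57  0.23  0.051]
 [0.57  0.228 0.05 ]
 [0.568 0.225 0.05 ]
 [0.567 0.222 0.05 ]]
```

Left pad is pressed 8 mm at about 8.2 N (1 N/mm), so it is sound. Next is the middle pad.

```bash
python3 -m creep '{"offset":[[0,0,-0.6],[0,0,-0.6],[-0.6,-0.04,0],[-0.6,-0.04,0],[-0.7,-0.04,0],[-0.7,-0.04,0],[-0.7,-0.03,0],[0,0,0.45],[0,0,0.45],[0,0,0],[0,0,0]],"turn":[0,0,0,0,0,0,0,0,0,0,0]}'|grep -E "pos|force"
python3 -m creep '{"offset":[[0,0,0.1],[0,0,0.1],[0,0,0],[0,0,0],[0,0,0]],"turn":[0,0,0,0,0]}'|grep -E "pos|force"
python3 -m creep '{"offset":[[0,0,0.1],[0,0,0],[0,0,0],[0,0,0]],"turn":[0,0,0,0]}'|grep -E "pos|force"
```

```text
eef_pos: [0.5522, 0.1262, 0.0327]
contact_force: [-0.2, 0.4, 0.4]
grip_force: 0.0
eef_pos: [0.5532, 0.1269, 0.0278]
contact_force: [-0.8, -1.0, 4.1]
grip_force: 2.5
eef_pos: [0.5533, 0.1269, 0.025]
contact_force: [-1.7, 0.5, 7.8]
grip_force: 3.6
```

Middle: 7.8 N at the same depth, so it is also sound. Now the right pad, which should be the soft one.

```bash
python3 -m creep '{"offset":[[0,0,-0.6],[0,0,-0.6],[-0.6,-0.04,0],[-0.6,-0.04,0],[-0.7,-0.04,0],[-0.7,-0.04,0],[-0.8,-0.03,0],[0,0,0.45],[0,0,0.45],[0,0,0],[0,0,0]],"turn":[0,0,0,0,0,0,0,0,0,0,0]}'|grep -E "pos|force"
python3 -m creep '{"offset":[[0,0,0.1],[0,0,0.1],[0,0,0],[0,0,0],[0,0,0]],"turn":[0,0,0,0,0]}'|grep -E "pos|force"
python3 -m creep '{"offset":[[0,0,0.1],[0,0,0],[0,0,0],[0,0,0]],"turn":[0,0,0,0]}'|grep -E "pos|force"
python3 - <<'E'
from cloud import *
np.set_printoptions(precision=3,suppress=True)
for i in range(2):
    p=r.get_image("side");print(r.get_obs()["contact_force"],r.get_obs()["eef_pos"])
w=cloud(p);m=(w[...,0]>.535)&(w[...,0]<.585)&(abs(w[...,1]-.025)<.03)&(w[...,2]>.04)&(w[...,2]<.061)
print(np.histogram(w[m][:,2],np.arange(.04,.062,.002)))
E
```

```text
eef_pos: [0.5571, 0.0249, 0.033]
contact_force: [-0.3, 0.6, 1.4]
grip_force: 0.0
eef_pos: [0.558, 0.025, 0.0276]
contact_force: [0.7, 0.8, 1.3]
grip_force: 0.7
eef_pos: [0.5578, 0.0248, 0.0244]
contact_force: [0.6, 1.0, 1.7]
grip_force: 1.1
[0.493 1.705 1.728] [0.558 0.025 0.024]
[1.079 0.838 1.787] [0.558 0.025 0.024]
(array([ 24,  31,  34,  25,  50, 194, 115,  13,  17,  29]), array([0.04 , 0.042, 0.044, 0.046, 0.048, 0.05 , 0.052, 0.054, 0.056,
       0.058, 0.06 ]))
```

Right pad is pressed 7 mm at 1.7 N, so this is the soft one. I'll lift, go above its tag and look once.

```bash
python3 -m creep '{"offset":[[0,0,-0.6],[0,0,-0.6],[0.05,-0.55,0],[0,-0.55,0],[0,-0.55,0],[0,-0.55,0],[0,0,0.4],[0,0,0],[0,0,0]],"turn":[0,0,0,0,0,0,0,0,0]}'|grep -E "pos|force"
python3 - <<'E'
from cloud import *
a=[r.get_image(n)["image"][150:330,180:380,::-1] for n in("scene","side")]
cv2.imwrite("pics/t3.png",cv2.resize(np.hstack(a),None,fx=2,fy=2,interpolation=2))
E
```

```text
eef_pos: [0.4911, 0.0191, 0.0479]
contact_force: [-0.2, -0.5, 0.1]
grip_force: 0.0
```

View pics/t3.png

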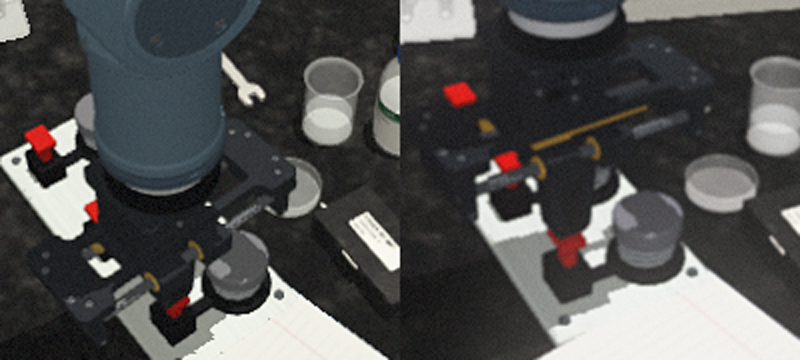

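Both views show the fingers directly above the right tag: in the composite it is at (175,305) in the left half and (567,245) in the right half. Now I push it down.

```bash
python3 -m creep '{"offset":[[0,0,0.2],[0,0,0.15],[0,0,0.1],[0,0,0.1],[0,0,0.1],[0,0,0],[0,0,0]],"turn":[0,0,0,0,0,0,0]}'|grep -E "pos|force"
python3 -m creep '{"offset":[[0,0,0.1],[0,0,0.1],[0,0,0],[0,0,0]],"turn":[0,0,0,0]}'|grep -E "pos|force"
```

```text
eef_pos: [0.4908, 0.0194, 0.0283]
contact_force: [-0.5, 0.7, 0.5]
grip_force: 0.0
eef_pos: [0.4912, 0.0194, 0.0233]
contact_force: [-4.0, -0.2, 15.6]
grip_force: 7.5
```

```bash
python3 -m creep '{"offset":[[0,0,0.05],[0,0,0],[0,0,-0.4],[0,0,-0.6],[0,0,-0.8],[0,0,-0.9],[0,0,-0.9],[0,-0.8,-0.5],[0,-0.8,0],[0,-0.8,0],[0,0,0],[0,0,0]],"turn":[0,0,0,0,0,0,0,0,0,0,0,0]}'
python3 - <<'E'
from cloud import *
a=[]
for n in("scene","side"):
    p=r.get_image(n);w=cloud(p);im=p["image"].astype(int);a.append(p["image"][150:330,180:380,::-1])
    red=(im[...,0]>100)&(im[...,1]<70)&(im[...,2]<70)
    for y in(.22,.12,.02):
        m=red&(abs(w[...,1]-y)<.02)&(abs(w[...,0]-.49)<.03); print(n,y,m.sum(),np.percentile(w[m][:,2],[50,90]) if m.any() else None)
cv2.imwrite("pics/e4.png",cv2.resize(np.hstack(a),None,fx=2,fy=2,interpolation=2))
E
```

```text
clock: 13.82
eef_pos: [0.419, 0.0122, 0.1441]
ee_rot: [0.671, 0.742, -0.0, -0.0]
contact_force: [0.2, 0.3, 0.5]
opening: 0.0006
grip_force: 0.0
scene 0.22 0 None
scene 0.12 0 None
scene 0.02 184 [0.0503407  0.05195257]
side 0.22 0 None
side 0.12 185 [0.06474225 0.0664607 ]
side 0.02 191 [0.05048579 0.05152142]
```

View pics/e4.png

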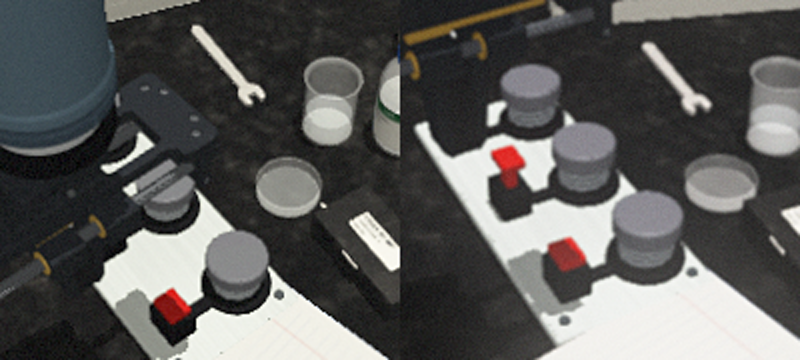

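The right tag is fully down, with its top at 0.050 m. The middle tag and the pads are up, and the bystanders are untouched. I'm handing in the job.

```bash
python3 -c "
from station import r
print(r.finish_job())"
```

```text
the job is handed in; nothing more can be done
None
```

The right mount is the soft one (about 1.7 N at 7 mm down, against about 8 N at 8 mm for the other two); its tag is fully down, no other tag was pushed, and the job is handed in, though the hand-in gave no verdict.

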